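# Press a tin's lid home with the lever press

## Task

On the kitchen table, set the low wide tin whose lid is sticking up upright in the middle of the lever press's round anvil and let go of it. Then swing the press's lever by its black knob all the way down to its stop, so that the lid is pushed home, hold it there for a moment, and let the lever go fully back up, with the closed tin left standing on the anvil.

Things in the scene. Friction and masses are not known exactly. Their poses are not given: they have to be found in the camera images.
- tin_center (a point): Centre of the tin to close: bare-metal cylinder 52 mm wide, 36 mm high plus lid, about 0.14 kg. The point is on its axis, 18 mm above its underside; z up its axis. Grip its side from above, any yaw. Its lid is a 42 mm disc standing 9 mm above the rim. A taller tin (52 wide, 85 high) and a smaller one (34 wide, 24 high) stand about 120 mm off, unwanted; the three may swap places.
- tin_lid (a joint): How far the tin's push-in lid is pushed down, in m: 0 = loose, 9 mm above the rim; 0.006 = fully home, 3 mm above it. About 5 N moves it; it stays where it is pushed.
- anvil (a point): Centre of the top of the grey press's anvil: flat steel disc 72 mm wide, no rim, 30 mm above the table. Frame of the bolted-down press: z up, +x towards the hinge at its back (within 20 degrees of straight away from the robot). Hinge axis: along y, at x = +120 mm, z = +39.5 mm; cheeks reach z = +62 mm. At the stop the lever's 60 mm pad lies level 39.5 mm above the anvil.
- lever_knob (a point): Centre of the black barrel knob (30 mm thick, 36 mm long along y, flat ends) across the lever's end (bar 20 mm wide). It swings in the plane y = 0 at 216 mm from the hinge axis. In the anvil frame: x = +94, z = +254 mm released (sprung up); x = -95, z = +61.5 mm at the stop, 1.35 rad on. Needs 3 N to start, about 10 N at the stop; rises alone in about 1 s. Pinched by its ends from above, it turns in the fingers.
Mind the look-alikes: they are no part of the job. What is shaped like the part that bears tin_center but blue or pink is not meant.

How it is judged:
By the outcome, as a careful person would: the job done as asked, in the order asked, and still so for the second after the job is handed in, with the robot touching nothing.
It also fails if it takes over 59 s, if anything falls off the work surface, if the arm or the gripper's body presses on something with over 40 N, if the wrist force passes 120 N, or if a joint passes its speed limit or range.

## Robot

A 7-joint arm with a two-finger parallel gripper is mounted at the origin on the work surface. World frame = base frame: x ahead of the robot, y to its left, z up, the work surface at z = 0. Lengths are in mm, angles in rad, forces in N, time in s.
With the tool pointing down it reaches from about 375 to 925 mm from the base axis. Payload 3.1 kg.
Tool frame: the origin (TCP) lies between the finger pads; the fingertips stand r.nose_length ahead of it and the grasp point (between the pads) lies 8 mm behind it (r.nose_length is the distance from the TCP to the fingertips, in mm); z points along the fingers, y is the line along which they close (so a half turn about z gives the same grasp; the last joint's range is limited). The gripper opens to 85 mm and grips with 20 to 120 N. Pads are 22 mm wide; open, the fingers measure 114 mm over their backs; the gripper's body (76 mm by 85 mm) begins 54 mm behind the grasp point. The pads swing forward as they close: fully open they stand 13 mm farther back than shut.
Start: joints at [1.23, 0.383, 0.044, 1.598, -0.018, 1.161, -0.05], TCP at [156.293, -630.932, 242.269] pointing down, gripper open.
Joint ranges: [-2.61, 2.61], [-0.41, 2.15], [-1.48, 1.57], [0, 2.5], [-1.57, 4.71], [0.05, 1.97], [-2.85, 2.85]. Speed limits (rad/s): [2.79, 2.79, 3.14, 3.14, 3.14, 3.14, 3.14].

## Interface

Orientations are given as a unit quaternion [w, x, y, z].
In Python, from plant import r gives the robot as it stands. The module is installed in compiled form; this text tells all that it offers.
- The arm moves only by the tool carry_out, never from a script. Its argument "plan" is a list of rows, each an object of numbers: "x", "y", "z": the shift along the world's x, y, z in mm; "turn": the turn about the world's z in degrees. A call has exactly 5 rows; each row shifts and turns the commanded pose from where the row before left it; what a row does not reach is not made up. A row lasts 1/8 s, in which the tool goes at most 62.5 mm and 10.7 degrees, less where a joint would pass 70% of its speed; a pose out of reach is approached as far as the arm can. A call is refused whole if a number of a shift passes 62.5 or a number of a turn 10.7, either way. A call with a gripper value outside its range is refused whole. "grip" is the closure in counts, from 0 (fully open) to 255 (shut), set as the call begins (left out, the last holds). The fingers move at their own pace and stop on an object; "grip_force" is the grip in N (left out, the last holds). Time passes only in rows, so rows that do not move let the fingers close, or fill a call up. It gives the time, the measured TCP pose, the force, the opening and the grip force at its end, in the units of the state.
- r.read_state(): the state, without advancing time (a new reading comes with each control period).
- r.grab_frame(name): name is "scene" or "top" or "wrist"; returns the picture (400x640x3 uint8, blue, green, red); there is no depth.
- r.camera_info(name): a dict with "intrinsics" (3x3 intrinsics, pixels), "k1" (the pictures are not rectified: a ray, as slopes to the right and down, at radius r is drawn at 1 + k1 r^2 times it, then the intrinsics apply), "T" (4x4, takes a point from camera to world coordinates). Camera axes: x right, y down, z forward; pixel columns grow to the right and rows downward; lengths in mm; the calibration is good to about 2 mm. A picture is of the moment at which its call begins: read the wrist's pose just before it. camera_info takes no time and is no camera call; for the wrist camera it gives the pose at the moment of the call.
- r.hand_in(): hands the job in; it is judged then, once.
The state is a dict: "clock": time; "joint_positions": joint angles; "joint_velocities": joint speeds; "joint_torque": joint torques, N m; "tcp_pos": TCP position; "orientation": TCP orientation; "ft_force": force on the tool from outside, world axes, zero at the start; "wrist_torque": the same for the moment, N m; "gripper_width": finger opening in mm; "gripper_force": force on a finger pad.
Only numpy, scipy, OpenCV 4.12 (cv2) and the standard library are available. Lean on these libraries where they do the work, as an engineer would, in place of code of your own. Each camera call takes 0.05 s, during which the arm holds its last target. There are 200 camera calls.

## Working session

There is one attempt and no reset: what is moved stays moved. The work goes in short steps, Python scripts to look and compute and a tool call to move; the robot and the scene stay as the last step left them, time stands still between calls to the robot, and variables do not carry over. Pictures are saved under pics/ and viewed, at most 10 in all, crops included, and the job is handed in when it is done.

Besides the shell and the picture viewer there is one more tool, called after "Emit:" as name(argument=value, ...) on one line, values as JSON. carry_out: Moves the arm, as the interface text tells. Its arguments: {"type":"object","properties":{"plan":{"type":"array","items":{"type":"object","properties":{"x":{"type":"number"},"y":{"type":"number"},"z":{"type":"number"},"turn":{"type":"number"}}}},"grip":{"type":"number"},"grip_force":{"type":"number"}},"required":["plan"]}

```bash
mkdir -p pics
cat > h.py <<'E'
from plant import r
import numpy as np, cv2
def ray(name,u,v,info=None):
    i=info or r.camera_info(name); K=np.array(i["intrinsics"]); T=np.array(i["T"])
    p=cv2.undistortPoints(np.array([[[u,v]]],float),K,np.array([i["k1"],0,0,0.]))[0,0]
    # model: drawn = (1+k1 r^2)*ray -> same as opencv
    d=T[:3,:3]@np.array([p[0],p[1],1.]); return T[:3,3],d
def at(name,u,v,z,info=None):
    o,d=ray(name,u,v,info); return o+d*(z-o[2])/d[2]
def proj(name,P,info=None):
    i=info or r.camera_info(name); T=np.linalg.inv(np.array(i["T"]))
    q,_=cv2.projectPoints(np.array(P,float).reshape(-1,1,3),cv2.Rodrigues(T[:3,:3])[0],T[:3,3],np.array(i["intrinsics"]),np.array([i["k1"],0,0,0.]))
    return q[:,0]
E
python3 - <<'E'
from h import *
np.set_printoptions(precision=3,suppress=True)
s=r.read_state();print(s,r.nose_length)
for n in("scene","top"):
    cv2.imwrite(f"pics/{n}0.png",r.grab_frame(n)); print(n,r.camera_info(n))
E
```

```text
{'clock': 0.0, 'joint_positions': array([ 1.23 ,  0.384,  0.044,  1.6  , -0.018,  1.161, -0.05 ]), 'joint_velocities': array([ 0.   , -0.001,  0.002, -0.001,  0.001,  0.001, -0.   ]), 'joint_torque': array([ -0.   , -43.345,   1.025, -24.951,   0.011,   0.011,  -0.   ]), 'tcp_pos': array([ 156.077, -630.021,  240.869]), 'orientation': array([-0.001,  0.993,  0.121, -0.   ]), 'ft_force': array([ 0.854, -0.295, -0.792]), 'wrist_torque': array([-0.033, -0.02 , -0.068]), 'gripper_force': 0.0, 'gripper_width': 85.8801169480827} 11.0
scene {'intrinsics': array([[364.417,   0.   , 324.795],
       [  0.   , 364.417, 197.803],
       [  0.   ,   0.   ,   1.   ]]), 'k1': 0.02212672461439185, 'T': array([[   0.24 ,    0.768,   -0.593, 1105.452],
       [   0.971,   -0.197,    0.139, -221.663],
       [  -0.01 ,   -0.609,   -0.793,  911.398],
       [   0.   ,    0.   ,    0.   ,    1.   ]])}
top {'intrinsics': array([[424.581,   0.   , 326.361],
       [  0.   , 424.581, 204.177],
       [  0.   ,   0.   ,   1.   ]]), 'k1': -0.09714936113270102, 'T': array([[  -0.015,   -0.994,    0.112,  495.235],
       [  -1.   ,    0.016,    0.01 ,  -83.459],
       [  -0.012,   -0.112,   -0.994, 1069.319],
       [   0.   ,    0.   ,    0.   ,    1.   ]])}
```

View pics/top0.png

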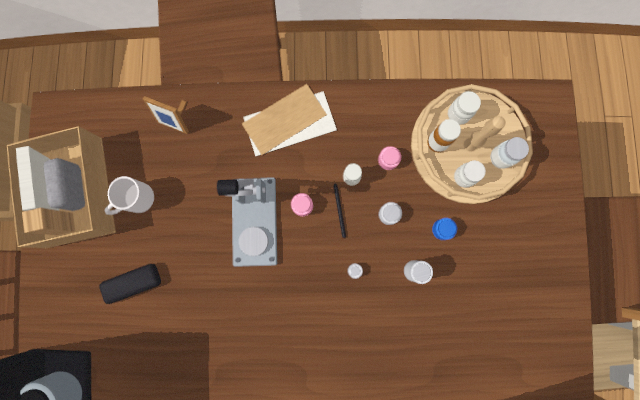

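View pics/scene0.png

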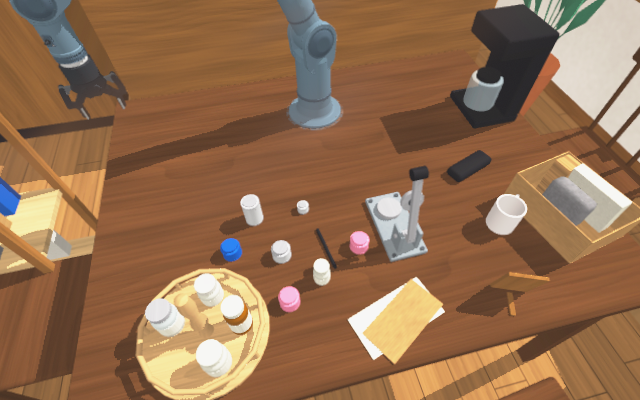

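The top view shows the wanted tin at about (390,213), with the tall tin at (419,271) and the small one at (355,271). The anvil is at (256,241) and the raised knob at (228,187). In the scene view the tin is at (281,252), the anvil at (390,207) and the knob at (419,173).

Run:
```python
from h import *
np.set_printoptions(precision=1,suppress=True)
t=cv2.imread("pics/top0.png");s=cv2.imread("pics/scene0.png")
c=lambda im,x,y,w,h,k:cv2.resize(im[y:y+h,x:x+w],None,fx=k,fy=k,interpolation=cv2.INTER_CUBIC)
A=c(t,210,165,80,110,5);B=c(s,355,155,80,110,5)
C=np.hstack([A,B]); cv2.imwrite("pics/c1.png",C)
print("tin top",at("top",390,213,40),"scene",at("scene",281,246,45))
print("anvil",at("top",256,241,30),at("scene",390,207,30))
for p in [(233,182),(275,179),(278,265),(234,266)]: print(at("top",*p,10))
```

```text
tin top [ 587.1 -227.7   40. ] scene [ 588.3 -225.7   45. ]
anvil [524.4 101.   30. ] [527.8 112.4  30. ]
[675.4 164.   10. ]
[681.   56.5  10. ]
[464.7  49.6  10. ]
[463.3 159.9  10. ]
```

View pics/c1.png

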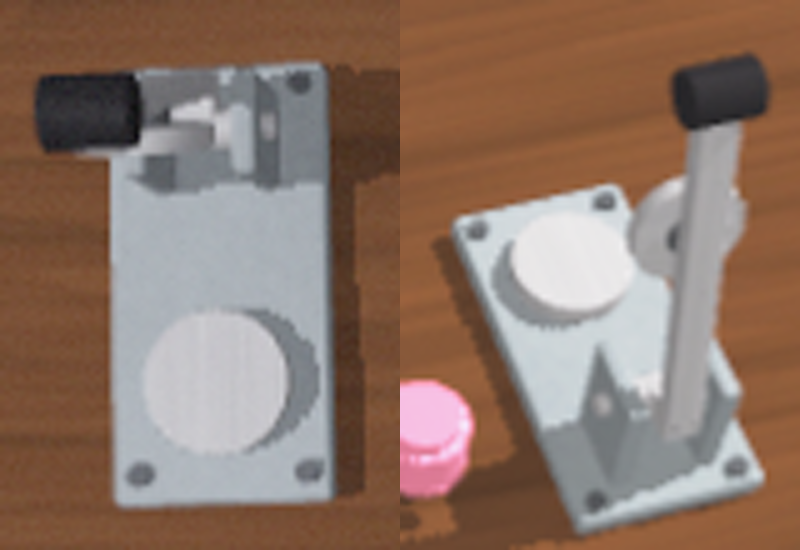

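The crop shows the anvil disc centred at top (253,241) and scene (389.4,207.4). The knob is at top (227.6,187.4) and scene (419,173).

Run:
```python
from h import *
from scipy.optimize import least_squares
np.set_printoptions(precision=3,suppress=True)
o=lambda x,y,ox,oy:np.array([ox+x/5-.4,oy+y/5-.4])
obs=[("top",o(215.5,381,210,165),[0,0,30]),("scene",o(172.5,262,355,155),[0,0,30]),
("top",o(88,112,210,165),[94,0,284]),("scene",o(320,91,355,155),[94,0,284])]
I={n:r.camera_info(n) for n in("top","scene")}
def W(p,q): 
    c,s=np.cos(p[2]),np.sin(p[2]);return [p[0]+c*q[0]-s*q[1],p[1]+s*q[0]+c*q[1],q[2]]
f=lambda p:np.concatenate([proj(n,W(p,q),I[n])[0]-u for n,u,q in obs])
R=least_squares(f,[525,108,0]);print(R.x,R.fun)
for n,u,q in obs: print(n,at(n,*u,q[2]))
for a,b in[((111,165),(115,503)),((328,62),(331,497))]:
    d=at("top",*o(*a,210,165),8)-at("top",*o(*b,210,165),8);print("yaw edge",np.arctan2(d[1],d[0]))
g=r.grab_frame("wrist");print(r.camera_info("wrist"))
```

```text
[525.577 109.528   0.021] [-0.157 -0.257 -0.278 -0.382 -0.289 -0.062 -0.331  0.169]
top [524.943 109.14   30.   ]
scene [527.115 109.843  30.   ]
top [619.427 110.949 284.   ]
scene [619.265 112.431 284.   ]
yaw edge 0.01897738126901138
yaw edge 0.004297524322868704
{'intrinsics': array([[283.719,   0.   , 318.205],
       [  0.   , 283.719, 195.221],
       [  0.   ,   0.   ,   1.   ]]), 'k1': 0.0038141876560265136, 'T': array([[   0.24 ,   -0.931,   -0.275,  226.722],
       [  -0.971,   -0.231,   -0.066, -613.506],
       [  -0.002,    0.283,   -0.959,  373.035],
       [   0.   ,    0.   ,    0.   ,    1.   ]])}
```

Press: anvil at (525.6, 109.5), yaw about 0.02. Tin: about (587, -227). I'll move above the tin and turn the wrist to about 90°, which keeps the wrist camera clear of the lever later.

Emit:
carry_out(plan=[{"x": 29,"y": 27,"turn": 5},{"x": 29,"y": 27,"turn": 5},{"x": 29,"y": 27,"turn": 5},{"x": 29,"y": 27,"turn": 5},{"x": 29,"y": 27,"turn": 5}], grip=0)

```text
invalid input at $.plan[0]: expected keys x, y, z, turn
```

Emit:
carry_out(plan=[{"x": 29,"y": 27,"turn": 5},{"x": 29,"y": 27,"turn": 5},{"x": 29,"y": 27,"turn": 5},{"x": 29,"y": 27,"turn": 5},{"x": 29,"y": 27,"turn": 5}])

```text
invalid input at $.plan[0]: expected keys x, y, z, turn
```

Emit:
carry_out(plan=[{"x": 29,"y": 27,"turn": 5},{"x": 29,"y": 27,"turn": 5},{"x": 29,"y": 27,"turn": 5},{"x": 28,"y": 25,"turn": 5},{"x": 0,"y": 0,"turn": 5}])

```text
invalid input at $.plan[0]: expected keys x, y, z, turn
```

Run:
```python
from h import *
np.set_printoptions(precision=3,suppress=True)
s=r.read_state();print(s["clock"],s["tcp_pos"],s["orientation"],s["joint_positions"])
i=r.camera_info("wrist");g=r.grab_frame("wrist");cv2.imwrite("pics/w1.png",g)
np.save("w1.npy",i,allow_pickle=True)
print(proj("wrist",[[587,-227,18],[587,-227,45]],i))
```

```text
0.15 [ 156.106 -630.25   241.185] [-0.001  0.993  0.121 -0.   ] [ 1.23   0.384  0.044  1.599 -0.018  1.161 -0.05 ]
[[ -71.834 -515.831]
 [-128.456 -607.057]]
```

View pics/w1.png

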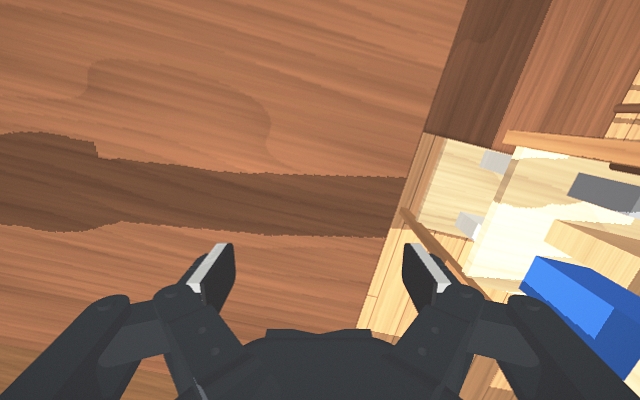

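The moves were refused because every row needs all four keys. The picture shows only bare table and the open fingers, so the arm hasn't moved. I'll send them again.

Emit:
carry_out(plan=[{"x": 29,"y": 27,"z": 0,"turn": 5},{"x": 29,"y": 27,"z": 0,"turn": 5},{"x": 29,"y": 27,"z": 0,"turn": 5},{"x": 29,"y": 27,"z": 0,"turn": 5},{"x": 29,"y": 27,"z": 0,"turn": 5}], grip=0)

```text
clock: 0.82
tcp_pos: [303.1, -494.1, 242.3]
orientation: [0.0, 0.942, 0.336, 0.0]
ft_force: [-0.4, 1.1, 0.5]
gripper_width: 85.5
gripper_force: 0.0
```

Emit:
carry_out(plan=[{"x": 29,"y": 27,"z": 0,"turn": 5},{"x": 29,"y": 27,"z": 0,"turn": 5},{"x": 29,"y": 27,"z": 0,"turn": 5},{"x": 29,"y": 27,"z": 0,"turn": 5},{"x": 29,"y": 27,"z": 0,"turn": 5}])

```text
clock: 1.45
tcp_pos: [447.9, -358.8, 242.4]
orientation: [0.0, 0.847, 0.532, 0.0]
ft_force: [-0.2, -0.5, 1.1]
gripper_width: 85.6
gripper_force: 0.0
```

Emit:
carry_out(plan=[{"x": 29,"y": 27,"z": 0,"turn": 5},{"x": 29,"y": 27,"z": 0,"turn": 5},{"x": 29,"y": 27,"z": 0,"turn": 5},{"x": 28,"y": 25,"z": 0,"turn": 5},{"x": 0,"y": 0,"z": 0,"turn": 5}])

```text
clock: 2.08
tcp_pos: [564.8, -248.5, 242.6]
orientation: [-0.0, 0.709, 0.705, 0.002]
ft_force: [-0.4, -1.0, 0.3]
gripper_width: 85.3
gripper_force: 0.0
```

Run:
```python
from h import *
np.set_printoptions(precision=3,suppress=True)
s=r.read_state();print(s["clock"],s["tcp_pos"],s["orientation"],s["joint_positions"])
i=r.camera_info("wrist");g=r.grab_frame("wrist");cv2.imwrite("pics/w2.png",g)
np.save("w2.npy",i,allow_pickle=True)
print(proj("wrist",[[587,-227,18],[587,-227,45]],i))
```

```text
2.075 [ 564.846 -248.461  242.56 ] [-0.     0.709  0.705  0.002] [ 0.691  0.355 -0.423  1.663  0.153  1.156  0.225]
[[334.795 153.493]
 [336.159 156.736]]
```

View pics/w2.png

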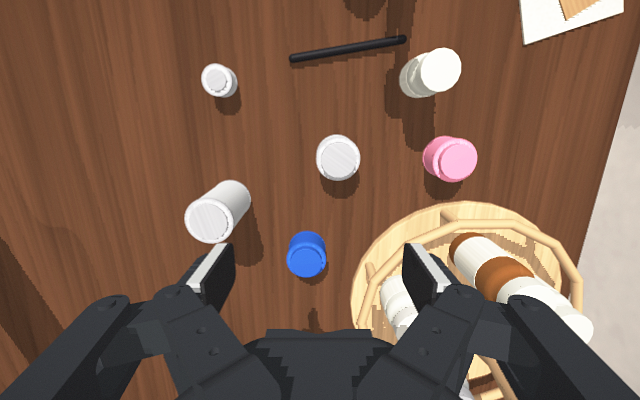

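The wrist view shows the tin at (338,157), within about 2 px of the prediction, so the tin is at about (589, -227). Descending.

Emit:
carry_out(plan=[{"x": 24,"y": 22,"z": -20,"turn": 0},{"x": 0,"y": 0,"z": -45,"turn": 0},{"x": 0,"y": 0,"z": -45,"turn": 0},{"x": 0,"y": 0,"z": -40,"turn": 0},{"x": 0,"y": 0,"z": 0,"turn": 0}], grip=0)

```text
clock: 2.75
tcp_pos: [581.6, -231.6, 88.3]
orientation: [-0.004, 0.714, 0.7, -0.002]
ft_force: [-1.2, -0.1, 0.6]
gripper_width: 85.0
gripper_force: 0.0
```

Run:
```python
from h import *
np.set_printoptions(precision=3,suppress=True)
s=r.read_state();print(s["clock"],s["tcp_pos"],s["orientation"])
i=r.camera_info("wrist");g=r.grab_frame("wrist");cv2.imwrite("pics/w3.png",g)
print(proj("wrist",[[589,-227,0],[589,-227,45]],i))
```

```text
2.75 [ 581.595 -231.604   88.271] [-0.004  0.714  0.7   -0.002]
[[327.422 197.752]
 [328.981 217.523]]
```

View pics/w3.png

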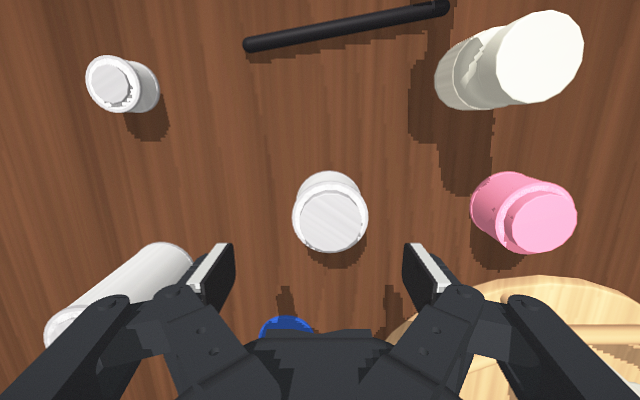

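The tin lid is at (331,222), so the tin is at about (590, -230). Correct the position, go down and grip.

Emit:
carry_out(plan=[{"x": 4,"y": 1,"z": -10,"turn": 0},{"x": 4,"y": 1,"z": -20,"turn": 0},{"x": 0,"y": 0,"z": -22,"turn": 0},{"x": 0,"y": 0,"z": -20,"turn": 0},{"x": 0,"y": 0,"z": 0,"turn": 0}])

```text
clock: 3.42
tcp_pos: [590.6, -230.2, 17.0]
orientation: [-0.003, 0.714, 0.7, -0.001]
ft_force: [-0.5, 0.2, 0.3]
gripper_width: 85.1
gripper_force: 0.0
```

Emit:
carry_out(plan=[{"x": 0,"y": 0,"z": 0,"turn": 0},{"x": 0,"y": 0,"z": 0,"turn": 0},{"x": 0,"y": 0,"z": 0,"turn": 0},{"x": 0,"y": 0,"z": 0,"turn": 0},{"x": 0,"y": 0,"z": 0,"turn": 0}], grip=200, grip_force=30)

```text
clock: 4.05
tcp_pos: [594.2, -231.3, 21.4]
orientation: [0.001, 0.714, 0.7, 0.0]
ft_force: [-1.1, 0.2, 5.6]
gripper_width: 51.0
gripper_force: 32.2
```

Gripped at 51 mm. Lift and check.

Emit:
carry_out(plan=[{"x": 0,"y": 0,"z": 15,"turn": 0},{"x": 0,"y": 0,"z": 30,"turn": 0},{"x": 0,"y": 0,"z": 30,"turn": 0},{"x": 0,"y": 0,"z": 15,"turn": 0},{"x": 0,"y": 0,"z": 0,"turn": 0}])

```text
clock: 4.68
tcp_pos: [594.1, -231.1, 111.5]
orientation: [0.001, 0.714, 0.7, 0.001]
ft_force: [-0.0, -0.5, -1.6]
gripper_width: 51.1
gripper_force: 31.8
```

Run:
```python
from h import *
np.set_printoptions(precision=3,suppress=True)
s=r.read_state();print(s["clock"],s["tcp_pos"],s["orientation"],s["ft_force"])
i=r.camera_info("wrist");g=r.grab_frame("wrist");cv2.imwrite("pics/w4.png",g)
p=s["tcp_pos"];np.save("w4.npy",i,allow_pickle=True)
print(proj("wrist",[p,p+[0,0,20],p+[0,0,25]],i))
```

```text
4.675 [ 594.055 -231.134  111.511] [0.001 0.714 0.7   0.001] [-0.027 -0.467 -1.608]
[[317.061 255.968]
 [317.012 277.75 ]
 [316.997 284.26 ]]
```

View pics/w4.png

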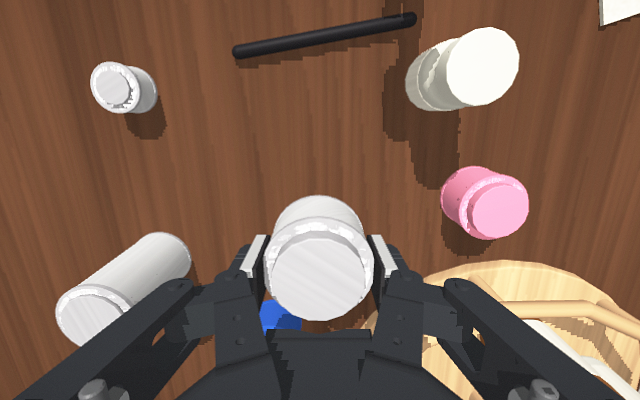

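The tin is held level at 51 mm, with the lid centred at (319,278). That puts the tin about (+0.5, +1.6) mm from the TCP. Carry it to above the anvil.

Emit:
carry_out(plan=[{"x": 0,"y": 10,"z": 20,"turn": 0},{"x": -6,"y": 30,"z": 10,"turn": 0},{"x": -7,"y": 34,"z": 0,"turn": 0},{"x": -7,"y": 34,"z": 0,"turn": 0},{"x": -7,"y": 34,"z": 0,"turn": 0}])

```text
clock: 5.35
tcp_pos: [565.7, -86.7, 140.5]
orientation: [-0.0, 0.713, 0.701, -0.0]
ft_force: [-0.1, 0.5, -0.7]
gripper_width: 50.9
gripper_force: 31.8
```

Emit:
carry_out(plan=[{"x": -7,"y": 34,"z": 0,"turn": 0},{"x": -7,"y": 34,"z": 0,"turn": 0},{"x": -7,"y": 34,"z": 0,"turn": 0},{"x": -7,"y": 34,"z": 0,"turn": 0},{"x": -7,"y": 30,"z": 0,"turn": 0}])

```text
clock: 5.98
tcp_pos: [530.3, 79.5, 140.6]
orientation: [-0.0, 0.713, 0.701, -0.0]
ft_force: [-0.1, 0.7, -1.7]
gripper_width: 51.4
gripper_force: 31.8
```

Emit:
carry_out(plan=[{"x": -7,"y": 20,"z": 0,"turn": 0},{"x": 0,"y": 11,"z": 0,"turn": 0},{"x": 0,"y": 0,"z": 0,"turn": 0},{"x": 0,"y": 0,"z": 0,"turn": 0},{"x": 0,"y": 0,"z": 0,"turn": 0}])

```text
clock: 6.6
tcp_pos: [524.6, 106.6, 140.1]
orientation: [0.0, 0.715, 0.7, -0.0]
ft_force: [-0.2, 0.8, -1.5]
gripper_width: 51.2
gripper_force: 31.8
```

Emit:
carry_out(plan=[{"x": 0,"y": 1,"z": -20,"turn": 0},{"x": 0,"y": 0,"z": -30,"turn": 0},{"x": 0,"y": 0,"z": -15,"turn": 0},{"x": 0,"y": 0,"z": 0,"turn": 0},{"x": 0,"y": 0,"z": 0,"turn": 0}])

```text
clock: 7.22
tcp_pos: [525.0, 109.4, 75.8]
orientation: [0.0, 0.714, 0.7, 0.001]
ft_force: [-0.1, 0.6, -1.3]
gripper_width: 50.9
gripper_force: 31.8
```

Run:
```python
from h import *
np.set_printoptions(precision=2,suppress=True)
s=r.read_state();print(s["clock"],s["tcp_pos"],s["orientation"],s["ft_force"])
a=np.linspace(0,2*np.pi,49)
cir=lambda c,R,z:np.c_[c[0]+R*np.cos(a),c[1]+R*np.sin(a),0*a+z]
out=[]
p=s["tcp_pos"]
for n,(x,y,w,h,k) in {"wrist":(190,160,260,200,3),"scene":(345,150,90,110,5),"top":(215,165,80,110,5)}.items():
    i=r.camera_info(n);g=r.grab_frame(n);cv2.imwrite(f"pics/raw_{n}.png",g)
    c=cv2.resize(g[y:y+h,x:x+w],None,fx=k,fy=k,interpolation=cv2.INTER_CUBIC)
    for C,R,z,col in(((525.6,109.5),36,30,(0,255,0)),((p[0]+.5,p[1]+1.6),26,p[2]+15,(0,0,255)),((p[0]+.5,p[1]+1.6),26,p[2]-21,(255,0,0))):
        q=((proj(n,cir(C,R,z),i)-[x,y]+.5)*k-.5).astype(np.int32)
        cv2.polylines(c,[q],True,col,1)
    out.append(c)
W=np.zeros((600,800,3),np.uint8)
A=cv2.resize(out[0],(430,330));W[:330,:430]=A
for j in(1,2):pass
S=cv2.resize(out[1],(360,440));W[:440,440:800]=S
T=cv2.resize(out[2][150:420],None,fx=1,fy=1);W[330:600,:400]=T
cv2.imwrite("pics/m1.png",W)
```

```text
7.225 [524.97 109.37  75.76] [0.   0.71 0.7  0.  ] [-0.06  0.58 -1.32]
```

View pics/m1.png

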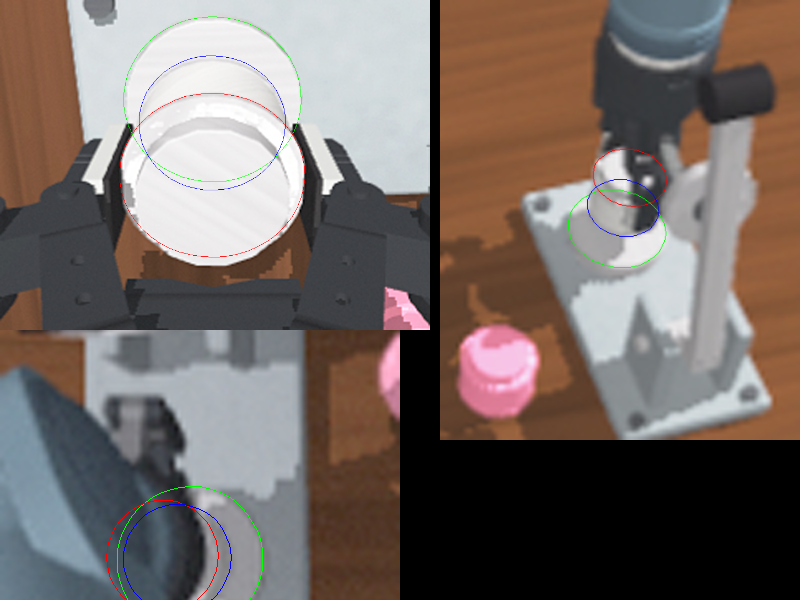

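The overlays fit in all views: green on the anvil, red on the tin rim. Only a -1.5 mm correction in y is needed, so lower now.

Emit:
carry_out(plan=[{"x": 0,"y": -1.5,"z": -8,"turn": 0},{"x": 0,"y": 0,"z": -8,"turn": 0},{"x": 0,"y": 0,"z": -4,"turn": 0},{"x": 0,"y": 0,"z": -2,"turn": 0},{"x": 0,"y": 0,"z": 0,"turn": 0}])

```text
clock: 8.0
tcp_pos: [524.2, 107.6, 53.0]
orientation: [-0.0, 0.714, 0.7, -0.0]
ft_force: [0.8, -0.1, -1.2]
gripper_width: 50.9
gripper_force: 31.8
```

Emit:
carry_out(plan=[{"x": 1,"y": 0,"z": -0.5,"turn": 0},{"x": 0,"y": 0,"z": -0.5,"turn": 0},{"x": 0,"y": 0,"z": -0.5,"turn": 0},{"x": 0,"y": 0,"z": 0,"turn": 0},{"x": 0,"y": 0,"z": 0,"turn": 0}])

```text
clock: 8.62
tcp_pos: [525.3, 107.6, 51.8]
orientation: [0.0, 0.714, 0.7, 0.0]
ft_force: [-0.6, 0.7, -0.8]
gripper_width: 50.8
gripper_force: 31.8
```

Emit:
carry_out(plan=[{"x": 0,"y": 0,"z": -0.7,"turn": 0},{"x": 0,"y": 0,"z": -0.7,"turn": 0},{"x": 0,"y": 0,"z": -0.6,"turn": 0},{"x": 0,"y": 0,"z": 0,"turn": 0},{"x": 0,"y": 0,"z": 0,"turn": 0}])

```text
clock: 9.25
tcp_pos: [525.4, 107.6, 51.3]
orientation: [0.0, 0.714, 0.7, -0.0]
ft_force: [-4.6, -1.2, 9.6]
gripper_width: 51.3
gripper_force: 33.0
```

Contact at 9.6 N. Relax slightly and open, then rise.

Emit:
carry_out(plan=[{"x": 0,"y": 0,"z": 1,"turn": 0},{"x": 0,"y": 0,"z": 0,"turn": 0},{"x": 0,"y": 0,"z": 0,"turn": 0},{"x": 0,"y": 0,"z": 0,"turn": 0},{"x": 0,"y": 0,"z": 0,"turn": 0}], grip=0)

```text
clock: 9.88
tcp_pos: [525.2, 107.6, 50.6]
orientation: [-0.0, 0.714, 0.7, -0.0]
ft_force: [0.2, -0.9, -0.9]
gripper_width: 85.6
gripper_force: 0.0
```

Emit:
carry_out(plan=[{"x": 0,"y": 0,"z": 15,"turn": 0},{"x": 0,"y": 0,"z": 30,"turn": 0},{"x": 0,"y": 0,"z": 40,"turn": 0},{"x": 0,"y": 0,"z": 40,"turn": 0},{"x": 0,"y": 0,"z": 0,"turn": 0}])

```text
clock: 10.5
tcp_pos: [528.6, 108.7, 180.8]
orientation: [0.003, 0.714, 0.7, 0.004]
ft_force: [0.3, -0.0, -0.5]
gripper_width: 85.2
gripper_force: 0.0
```

Run:
```python
from h import *
np.set_printoptions(precision=2,suppress=True)
s=r.read_state();print(s["clock"],s["tcp_pos"],s["orientation"],s["joint_positions"])
a=np.linspace(0,2*np.pi,49)
cir=lambda c,R,z:np.c_[c[0]+R*np.cos(a),c[1]+R*np.sin(a),0*a+z]
n="wrist";i=r.camera_info(n);g=r.grab_frame(n);k=3;x,y,w,h=190,80,260,200
c=cv2.resize(g[y:y+h,x:x+w],None,fx=k,fy=k,interpolation=cv2.INTER_CUBIC)
for C,R,z,col in(((525.6,109.5),36,30,(0,255,0)),((525.6,109.5),21,75,(0,0,255))):
    q=((proj(n,cir(C,R,z),i)-[x,y]+.5)*k-.5).astype(np.int32);cv2.polylines(c,[q],True,col,1)
cv2.imwrite("pics/m2.png",c)
```

```text
10.5 [528.58 108.74 180.81] [0.   0.71 0.7  0.  ] [ 0.22  0.29 -0.58  1.91  0.19  0.99 -0.45]
```

View pics/m2.png

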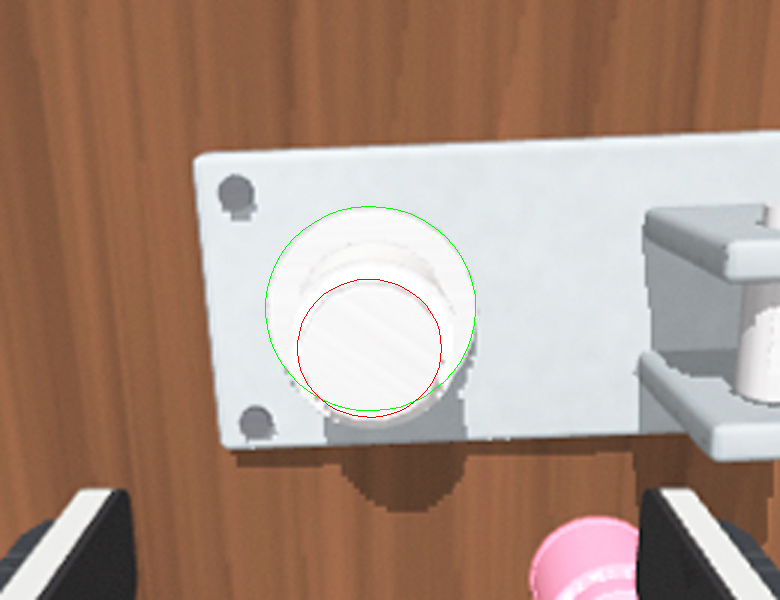

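The tin is centred on the anvil, with the lid on the red ring at about (370,348). Next rise, turn the fingers along the press's y, and move over the knob.

Emit:
carry_out(plan=[{"x": 0,"y": 0,"z": 20,"turn": 10},{"x": 0,"y": 0,"z": 34,"turn": 10.5},{"x": 0,"y": 0,"z": 40,"turn": 10.5},{"x": 0,"y": 0,"z": 40,"turn": 10.5},{"x": 0,"y": 0,"z": 32,"turn": 10.5}])

```text
clock: 11.18
tcp_pos: [524.7, 107.4, 342.1]
orientation: [-0.001, 0.332, 0.943, -0.0]
ft_force: [0.4, 0.1, -0.2]
gripper_width: 85.3
gripper_force: 0.0
```

Emit:
carry_out(plan=[{"x": 0,"y": 0,"z": 0,"turn": 10},{"x": 10,"y": 0,"z": 0,"turn": 10},{"x": 20,"y": 1,"z": 0,"turn": 10},{"x": 20,"y": 1,"z": 0,"turn": 10},{"x": 0,"y": 0,"z": 0,"turn": 0}])

```text
clock: 11.8
tcp_pos: [575.3, 108.9, 339.9]
orientation: [-0.002, -0.007, 1.0, 0.0]
ft_force: [-0.3, -0.4, -1.3]
gripper_width: 85.8
gripper_force: 0.0
```

Emit:
carry_out(plan=[{"x": 22,"y": 1.5,"z": 0,"turn": 0},{"x": 22,"y": 1,"z": 0,"turn": 0},{"x": 0,"y": 0,"z": 0,"turn": 0},{"x": 0,"y": 0,"z": -10,"turn": 0},{"x": 0,"y": 0,"z": 0,"turn": 0}])

```text
clock: 12.42
tcp_pos: [617.5, 111.9, 330.3]
orientation: [-0.002, -0.008, 1.0, -0.001]
ft_force: [-0.3, -0.4, -0.4]
gripper_width: 85.0
gripper_force: 0.0
```

Emit:
carry_out(plan=[{"x": 0,"y": 0,"z": -15,"turn": 0},{"x": 0,"y": 0,"z": -20,"turn": 0},{"x": 0,"y": 0,"z": -15,"turn": 0},{"x": 0,"y": 0,"z": -4,"turn": 0},{"x": 0,"y": 0,"z": 0,"turn": 0}])

```text
clock: 13.05
tcp_pos: [619.2, 112.1, 277.3]
orientation: [-0.0, -0.008, 1.0, 0.0]
ft_force: [-1.1, -0.7, -0.2]
gripper_width: 85.5
gripper_force: 0.0
```

Emit:
carry_out(plan=[{"x": 0,"y": 0,"z": 0,"turn": 0},{"x": 0,"y": 0,"z": 0,"turn": 0},{"x": 0,"y": 0,"z": 0,"turn": 0},{"x": 0,"y": 0,"z": 0,"turn": 0},{"x": 0,"y": 0,"z": 0,"turn": 0}], grip=255, grip_force=50)

```text
clock: 13.68
tcp_pos: [619.7, 110.7, 278.8]
orientation: [0.0, -0.008, 1.0, -0.001]
ft_force: [-1.4, -3.8, 5.4]
gripper_width: 35.1
gripper_force: 53.9
```

Run:
```python
import numpy as np
# relative grasp shifts along arc, anvil frame, knob angle steps
a0=np.arctan2(254-39.5,94-120);L=216;yaw=.02
n=30;t=a0+1.35*np.linspace(0,1,n+1)
x=120+L*np.cos(t);z=39.5+L*np.sin(t)
d=np.c_[np.diff(x)*np.cos(yaw),np.diff(x)*np.sin(yaw),np.diff(z)]
print(np.round(d,1).tolist());print(x[-1],z[-1])
```

```text
[[-9.6, -0.2, -1.4], [-9.5, -0.2, -1.8], [-9.5, -0.2, -2.2], [-9.3, -0.2, -2.7], [-9.2, -0.2, -3.1], [-9.1, -0.2, -3.5], [-8.9, -0.2, -3.9], [-8.7, -0.2, -4.3], [-8.5, -0.2, -4.7], [-8.3, -0.2, -5.1], [-8.1, -0.2, -5.4], [-7.8, -0.2, -5.8], [-7.5, -0.2, -6.1], [-7.3, -0.1, -6.5], [-7.0, -0.1, -6.8], [-6.6, -0.1, -7.1], [-6.3, -0.1, -7.4], [-6.0, -0.1, -7.7], [-5.6, -0.1, -7.9], [-5.3, -0.1, -8.2], [-4.9, -0.1, -8.4], [-4.5, -0.1, -8.6], [-4.1, -0.1, -8.8], [-3.7, -0.1, -9.0], [-3.3, -0.1, -9.1], [-2.9, -0.1, -9.3], [-2.5, -0.0, -9.4], [-2.1, -0.0, -9.5], [-1.6, -0.0, -9.6], [-1.2, -0.0, -9.6]]
-94.91717329173284 61.10112553297361
```

Knob gripped. Follow the arc.

Emit:
carry_out(plan=[{"x": -9.6,"y": -0.2,"z": -1.4,"turn": 0},{"x": -9.5,"y": -0.2,"z": -1.8,"turn": 0},{"x": -9.5,"y": -0.2,"z": -2.2,"turn": 0},{"x": -9.3,"y": -0.2,"z": -2.7,"turn": 0},{"x": -9.2,"y": -0.2,"z": -3.1,"turn": 0}])

```text
clock: 14.3
tcp_pos: [576.5, 109.9, 269.2]
orientation: [0.006, -0.007, 1.0, -0.0]
ft_force: [5.5, -4.2, 6.7]
gripper_width: 34.8
gripper_force: 54.5
```

Emit:
carry_out(plan=[{"x": -9.1,"y": -0.2,"z": -3.5,"turn": 0},{"x": -8.9,"y": -0.2,"z": -3.9,"turn": 0},{"x": -8.7,"y": -0.2,"z": -4.3,"turn": 0},{"x": -8.5,"y": -0.2,"z": -4.7,"turn": 0},{"x": -8.3,"y": -0.2,"z": -5.1,"turn": 0}])

```text
clock: 14.92
tcp_pos: [532.7, 109.1, 248.9]
orientation: [0.005, -0.007, 1.0, -0.001]
ft_force: [0.2, -5.4, 12.9]
gripper_width: 35.0
gripper_force: 57.2
```

Radius check gives 216.4 mm, so the knob is still where it should be in the grip. Continue.

Emit:
carry_out(plan=[{"x": -8.1,"y": -0.2,"z": -5.4,"turn": 0},{"x": -7.8,"y": -0.2,"z": -5.8,"turn": 0},{"x": -7.5,"y": -0.2,"z": -6.1,"turn": 0},{"x": -7.3,"y": -0.1,"z": -6.5,"turn": 0},{"x": -7,"y": -0.1,"z": -6.8,"turn": 0}])

```text
clock: 15.55
tcp_pos: [492.9, 108.4, 217.4]
orientation: [0.003, -0.007, 1.0, -0.001]
ft_force: [-4.6, -5.7, 15.2]
gripper_width: 35.5
gripper_force: 61.4
```

Emit:
carry_out(plan=[{"x": -6.6,"y": -0.1,"z": -7.1,"turn": 0},{"x": -6.3,"y": -0.1,"z": -7.4,"turn": 0},{"x": -6,"y": -0.1,"z": -7.7,"turn": 0},{"x": -5.6,"y": -0.1,"z": -7.9,"turn": 0},{"x": -5.3,"y": -0.1,"z": -8.2,"turn": 0}])

```text
clock: 16.18
tcp_pos: [461.3, 107.8, 177.6]
orientation: [0.0, -0.008, 1.0, -0.001]
ft_force: [-6.2, -6.0, 13.7]
gripper_width: 35.3
gripper_force: 66.1
```

Emit:
carry_out(plan=[{"x": -4.9,"y": -0.1,"z": -8.4,"turn": 0},{"x": -4.5,"y": -0.1,"z": -8.6,"turn": 0},{"x": -4.1,"y": -0.1,"z": -8.8,"turn": 0},{"x": -3.7,"y": -0.1,"z": -9,"turn": 0},{"x": -3.3,"y": -0.1,"z": -9.1,"turn": 0}])

```text
clock: 16.8
tcp_pos: [440.1, 107.4, 132.8]
orientation: [-0.0, -0.008, 1.0, -0.001]
ft_force: [-2.4, -5.0, 10.1]
gripper_width: 35.4
gripper_force: 69.6
```

Emit:
carry_out(plan=[{"x": -2.9,"y": -0.1,"z": -9.3,"turn": 0},{"x": -2.5,"y": 0,"z": -9.4,"turn": 0},{"x": -2.1,"y": 0,"z": -9.5,"turn": 0},{"x": -1.6,"y": 0,"z": -9.6,"turn": 0},{"x": -1.2,"y": 0,"z": -7,"turn": 0}])

```text
clock: 17.42
tcp_pos: [429.6, 107.2, 87.6]
orientation: [-0.001, -0.008, 1.0, -0.001]
ft_force: [-4.8, -5.3, 12.2]
gripper_width: 35.6
gripper_force: 71.5
```

Emit:
carry_out(plan=[{"x": -0.2,"y": 0,"z": -1,"turn": 0},{"x": 0,"y": 0,"z": -1,"turn": 0},{"x": 0,"y": 0,"z": -1,"turn": 0},{"x": 0,"y": 0,"z": 0,"turn": 0},{"x": 0,"y": 0,"z": 0,"turn": 0}])

```text
clock: 18.05
tcp_pos: [429.3, 107.2, 85.0]
orientation: [-0.001, -0.008, 1.0, -0.001]
ft_force: [-4.7, -5.6, 11.2]
gripper_width: 35.2
gripper_force: 71.5
```

Emit:
carry_out(plan=[{"x": 0,"y": 0,"z": -1,"turn": 0},{"x": 0,"y": 0,"z": -1,"turn": 0},{"x": 0,"y": 0,"z": -1,"turn": 0},{"x": 0,"y": 0,"z": 0,"turn": 0},{"x": 0,"y": 0,"z": 0,"turn": 0}])

```text
clock: 18.68
tcp_pos: [429.0, 107.2, 81.8]
orientation: [-0.001, -0.008, 1.0, -0.001]
ft_force: [-5.8, -5.7, 10.9]
gripper_width: 35.0
gripper_force: 71.6
```

Emit:
carry_out(plan=[{"x": 0,"y": 0,"z": -1,"turn": 0},{"x": 0,"y": 0,"z": -1,"turn": 0},{"x": 0,"y": 0,"z": -1,"turn": 0},{"x": 0,"y": 0,"z": 0,"turn": 0},{"x": 0,"y": 0,"z": 0,"turn": 0}])

```text
clock: 19.3
tcp_pos: [428.7, 107.2, 78.7]
orientation: [-0.001, -0.008, 1.0, -0.001]
ft_force: [-4.6, -4.4, 10.0]
gripper_width: 35.3
gripper_force: 71.6
```

Emit:
carry_out(plan=[{"x": 0,"y": 0,"z": -1,"turn": 0},{"x": 0,"y": 0,"z": -1,"turn": 0},{"x": 0,"y": 0,"z": -1,"turn": 0},{"x": 0,"y": 0,"z": -1,"turn": 0},{"x": 0,"y": 0,"z": 0,"turn": 0}])

```text
clock: 19.92
tcp_pos: [428.5, 107.2, 75.9]
orientation: [-0.002, -0.008, 1.0, -0.002]
ft_force: [-9.4, -6.2, 22.5]
gripper_width: 35.4
gripper_force: 73.2
```

Run:
```python
from h import *
np.set_printoptions(precision=2,suppress=True)
s=r.read_state();print(s["clock"],s["tcp_pos"],s["ft_force"],s["wrist_torque"])
W=np.zeros((600,800,3),np.uint8)
yaw=.02
def P(x,y,z):return [525.6+x*np.cos(yaw)-y*np.sin(yaw),109.5+x*np.sin(yaw)+y*np.cos(yaw),z+30]
for n,(x,y,w,h,k),(ox,oy) in(("scene",(340,150,100,110,4),(0,0)),("top",(200,160,100,110,4),(400,0)),("wrist",(180,190,280,55,2.8),(0,445))):
    i=r.camera_info(n);g=r.grab_frame(n);cv2.imwrite(f"pics/rawd_{n}.png",g)
    c=cv2.resize(g[y:y+h,x:x+w],None,fx=k,fy=k,interpolation=cv2.INTER_CUBIC)
    # knob ends at stop (green), pad rim at stop (red)
    a=np.linspace(0,2*np.pi,40)
    for yy in(-18,18):
        q=proj(n,[P(-95+15*np.cos(t),yy,61.5+15*np.sin(t)) for t in a],i)
        cv2.polylines(c,[((q-[x,y]+.5)*k-.5).astype(np.int32)],True,(0,255,0),1)
    q=proj(n,[P(30*np.cos(t),30*np.sin(t),39.5) for t in a],i)
    cv2.polylines(c,[((q-[x,y]+.5)*k-.5).astype(np.int32)],True,(0,0,255),1)
    W[oy:oy+c.shape[0],ox:ox+c.shape[1]]=c[:600-oy,:800-ox]
cv2.imwrite("pics/m3.png",W)
```

```text
19.925 [428.49 107.19  75.85] [-9.44 -6.19 22.52] [-0.95  1.3   0.04]
```

View pics/m3.png

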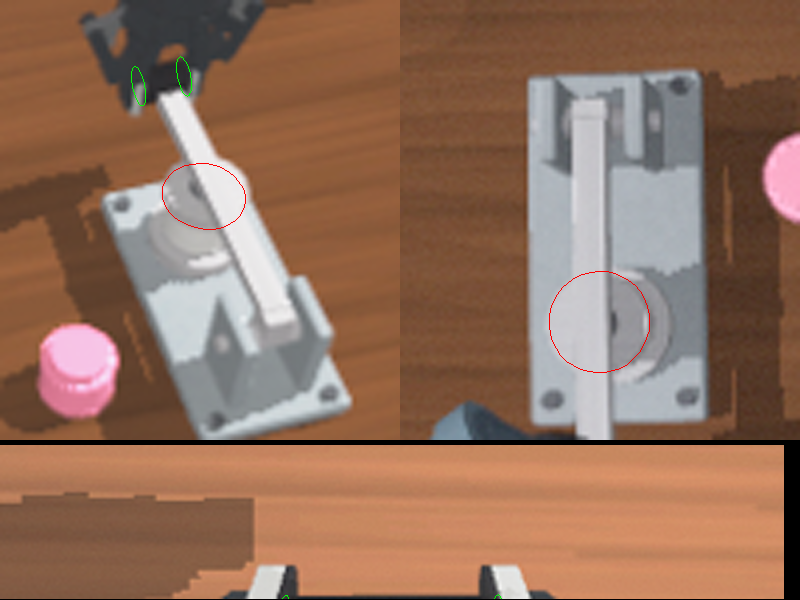

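The lever is down: the pad sits over the anvil (red ring) and the knob is at the green rings. The force jumped to 22.5 N, which is the stop. Press 1 mm more and hold.

Emit:
carry_out(plan=[{"x": 0,"y": 0,"z": -1,"turn": 0},{"x": 0,"y": 0,"z": 0,"turn": 0},{"x": 0,"y": 0,"z": 0,"turn": 0},{"x": 0,"y": 0,"z": 0,"turn": 0},{"x": 0,"y": 0,"z": 0,"turn": 0}])

```text
clock: 20.7
tcp_pos: [428.5, 107.2, 75.7]
orientation: [-0.002, -0.007, 1.0, -0.003]
ft_force: [-13.1, -7.3, 31.1]
gripper_width: 35.5
gripper_force: 74.3
```

Stop confirmed at 31 N with no further motion, and held. Guide the lever back up along the arc.

Emit:
carry_out(plan=[{"x": 0.3,"y": 0,"z": 4,"turn": 0},{"x": 1.2,"y": 0,"z": 9.6,"turn": 0},{"x": 1.6,"y": 0,"z": 9.6,"turn": 0},{"x": 2.1,"y": 0,"z": 9.5,"turn": 0},{"x": 2.5,"y": 0,"z": 9.4,"turn": 0}])

```text
clock: 21.32
tcp_pos: [435.8, 107.4, 115.3]
orientation: [-0.002, -0.008, 1.0, -0.001]
ft_force: [-3.0, -4.1, 1.0]
gripper_width: 35.3
gripper_force: 70.4
```

Emit:
carry_out(plan=[{"x": 2.9,"y": 0.1,"z": 9.3,"turn": 0},{"x": 3.3,"y": 0.1,"z": 9.1,"turn": 0},{"x": 3.7,"y": 0.1,"z": 9,"turn": 0},{"x": 4.1,"y": 0.1,"z": 8.8,"turn": 0},{"x": 4.5,"y": 0.1,"z": 8.6,"turn": 0}])

```text
clock: 21.95
tcp_pos: [454.3, 107.7, 160.0]
orientation: [-0.003, -0.008, 1.0, -0.001]
ft_force: [-3.5, -4.9, 2.0]
gripper_width: 35.5
gripper_force: 70.1
```

Emit:
carry_out(plan=[{"x": 4.9,"y": 0.1,"z": 8.4,"turn": 0},{"x": 5.3,"y": 0.1,"z": 8.2,"turn": 0},{"x": 5.6,"y": 0.1,"z": 7.9,"turn": 0},{"x": 6,"y": 0.1,"z": 7.7,"turn": 0},{"x": 6.3,"y": 0.1,"z": 7.4,"turn": 0}])

```text
clock: 22.58
tcp_pos: [482.6, 108.2, 199.9]
orientation: [-0.003, -0.008, 1.0, -0.001]
ft_force: [-4.5, -5.1, 2.8]
gripper_width: 35.3
gripper_force: 70.3
```

Emit:
carry_out(plan=[{"x": 6.6,"y": 0.1,"z": 7.1,"turn": 0},{"x": 7,"y": 0.1,"z": 6.8,"turn": 0},{"x": 7.3,"y": 0.1,"z": 6.5,"turn": 0},{"x": 7.5,"y": 0.2,"z": 6.1,"turn": 0},{"x": 7.8,"y": 0.2,"z": 5.8,"turn": 0}])

```text
clock: 23.2
tcp_pos: [519.8, 108.9, 232.7]
orientation: [-0.002, -0.008, 1.0, -0.001]
ft_force: [-3.7, -4.5, 2.5]
gripper_width: 35.3
gripper_force: 70.3
```

Emit:
carry_out(plan=[{"x": 8.1,"y": 0.2,"z": 5.4,"turn": 0},{"x": 8.3,"y": 0.2,"z": 5.1,"turn": 0},{"x": 8.5,"y": 0.2,"z": 4.7,"turn": 0},{"x": 8.7,"y": 0.2,"z": 4.3,"turn": 0},{"x": 8.9,"y": 0.2,"z": 3.9,"turn": 0}])

```text
clock: 23.82
tcp_pos: [563.2, 109.7, 256.4]
orientation: [-0.001, -0.007, 1.0, -0.001]
ft_force: [-2.0, -4.1, 2.6]
gripper_width: 35.3
gripper_force: 70.2
```

Emit:
carry_out(plan=[{"x": 9.1,"y": 0.2,"z": 3.5,"turn": 0},{"x": 9.2,"y": 0.2,"z": 3.1,"turn": 0},{"x": 9.3,"y": 0.2,"z": 2.7,"turn": 0},{"x": 9.5,"y": 0.2,"z": 2.2,"turn": 0},{"x": 0,"y": 0,"z": 0,"turn": 0}])

```text
clock: 24.45
tcp_pos: [601.8, 110.4, 268.0]
orientation: [0.001, -0.007, 1.0, -0.0]
ft_force: [-1.0, -5.7, 4.4]
gripper_width: 35.3
gripper_force: 70.2
```

Emit:
carry_out(plan=[{"x": 8,"y": 0.2,"z": 1.7,"turn": 0},{"x": 7,"y": 0.2,"z": 1.1,"turn": 0},{"x": 2,"y": 0,"z": 0.3,"turn": 0},{"x": 0,"y": 0,"z": 0,"turn": 0},{"x": 0,"y": 0,"z": 0,"turn": 0}])

```text
clock: 25.08
tcp_pos: [617.3, 110.7, 270.6]
orientation: [-0.0, -0.007, 1.0, -0.001]
ft_force: [-0.8, -5.8, 3.0]
gripper_width: 35.1
gripper_force: 70.1
```

Emit:
carry_out(plan=[{"x": 0,"y": 0,"z": 0,"turn": 0},{"x": 0,"y": 0,"z": 0,"turn": 0},{"x": 0,"y": 0,"z": 0,"turn": 0},{"x": 0,"y": 0,"z": 0,"turn": 0},{"x": 0,"y": 0,"z": 0,"turn": 0}], grip=0)

```text
clock: 25.7
tcp_pos: [617.3, 112.3, 270.3]
orientation: [0.0, -0.008, 1.0, 0.0]
ft_force: [0.2, 0.0, 0.2]
gripper_width: 85.5
gripper_force: 0.0
```

Emit:
carry_out(plan=[{"x": 0,"y": 0,"z": 15,"turn": 0},{"x": 0,"y": 0,"z": 30,"turn": 0},{"x": 0,"y": 0,"z": 30,"turn": 0},{"x": -30,"y": 0,"z": 10,"turn": 0},{"x": -40,"y": 0,"z": 0,"turn": 0}])

```text
clock: 26.32
tcp_pos: [548.1, 112.8, 358.0]
orientation: [0.002, -0.008, 1.0, 0.001]
ft_force: [-0.9, -0.5, 0.8]
gripper_width: 85.3
gripper_force: 0.0
```

Emit:
carry_out(plan=[{"x": -40,"y": -30,"z": 0,"turn": 0},{"x": -40,"y": -40,"z": 0,"turn": 0},{"x": 0,"y": -50,"z": 0,"turn": 0},{"x": 0,"y": -50,"z": 0,"turn": 0},{"x": 0,"y": -50,"z": 0,"turn": 0}])

```text
clock: 26.95
tcp_pos: [467.5, -109.1, 357.0]
orientation: [0.001, -0.008, 1.0, -0.001]
ft_force: [0.1, -0.1, -0.0]
gripper_width: 85.2
gripper_force: 0.0
```

Run:
```python
from h import *
np.set_printoptions(precision=1,suppress=True)
s=r.read_state();print(s["clock"],s["tcp_pos"])
I={n:r.camera_info(n) for n in("top","scene")}
F={n:r.grab_frame(n) for n in I}
for n in F:
    cv2.imwrite(f"pics/end_{n}.png",F[n])
    # difference to the first picture around press: knob moved? tin top centre
    z=cv2.imread(f"pics/{n}0.png")
    b=F[n].astype(int).max(2)
    x,y={"top":(205,170),"scene":(395,155)}[n]
    for nm,im in(("start",z),("end",F[n])):
        m=(im[y:y+40,x:x+50].max(2)<55).astype(np.uint8)
        k,l,st,c=cv2.connectedComponentsWithStats(m);j=1+np.argmax(st[1:,4]);print(n,nm,c[j]+[x,y],st[j,4])
    print(n,"expected tin lid (69 vs 75):",proj(n,[[525.6,109.5,69],[525.6,109.5,75]],I[n]))
```

```text
26.95 [ 467.5 -109.1  357. ]
top start [227.1 186.6] 245
top end [227.3 186.7] 257
top expected tin lid (69 vs 75): [[249.5 240.1]
 [249.  240. ]]
scene start [417.4 175.5] 103
scene end [417.  175.6] 96
scene expected tin lid (69 vs 75): [[390.6 198.7]
 [390.8 197.4]]
```

The lever is back at its starting position. Before handing in, a numeric check that the tin is still upright and centred, since my picture views are used up.

Run:
```python
from h import *
np.set_printoptions(precision=1,suppress=True)
for n,(x,y,w,h) in(("top",(232,218,45,48)),("scene",(370,178,42,50))):
    a=cv2.imread(f"pics/{n}0.png");b=cv2.imread(f"pics/end_{n}.png")
    d=cv2.GaussianBlur(cv2.absdiff(a,b),(3,3),0).max(2)[y:y+h,x:x+w]
    m=(d>14).astype(np.uint8);k,l,st,c=cv2.connectedComponentsWithStats(m);j=1+np.argmax(st[1:,4])
    print(n,"changed bbox",st[j][:4]+[x,y,0,0],st[j,4])
    t=np.linspace(0,2*np.pi,60)
    for lid in(3,9):
        P=np.vstack([np.c_[525.6+R*np.cos(t),109.5+R*np.sin(t),0*t+z] for R,z in((26,30),(26,66),(21,66+lid))])
        q=proj(n,P); print("  model lid",lid,q.min(0),q.max(0)-q.min(0))
```

```text
top changed bbox [254 229  14  23] 219
  model lid 3 [238.9 229.2] [24.2 22. ]
  model lid 9 [238.9 229.2] [24.2 22. ]
scene changed bbox [377 201  21  16] 220
  model lid 3 [380.1 192.3] [19.4 21.4]
  model lid 9 [380.1 191.7] [19.4 22. ]
```

```bash
python3 -c "
from plant import r
print(r.hand_in())"
```

```text
the job is handed in; nothing more can be done
None
```

I handed the job in at about 27 s: the tin is centred on the anvil, the lever was pressed to its stop, held and guided fully back up, and the arm is clear; I inferred that the lid is home from the stop force (31 N, no further motion) and did not see it directly.

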